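# Pack the seasoning tray

## Robot

A 7-joint arm with a two-finger parallel gripper is mounted at the origin on the work surface. World frame = base frame: x ahead of the robot, y to its left, z up, the work surface at z = 0. Lengths are in m, angles in rad, forces in N, time in s.
With the tool pointing down it reaches from about 0.425 to 0.875 m from the base axis. Payload 8.4 kg.
Tool frame: the origin (TCP) lies at the centre of the arm's flange, where the gripper is bolted on; the fingertips stand 173 mm ahead of it and the grasp point (between the pads) lies 155 mm ahead of it (arm.grasp_offset is the distance from the TCP to the grasp point, in m); z points along the fingers, y is the line along which they close (so a half turn about z gives the same grasp; the last joint's range is limited). The gripper opens to 85 mm and grips with 20 to 120 N. Pads are 22 mm wide; open, the fingers measure 114 mm over their backs; the gripper's body (76 mm by 85 mm) begins 54 mm behind the grasp point. The pads swing forward as they close: fully open they stand 13 mm farther back than shut.
Start: joints at [-1.422, 0.333, 0.04, 1.465, -0.013, 1.343, -0.059], TCP at [0.159, 0.63, 0.405] pointing down, gripper open.
Joint ranges: [-2.58, 2.58], [-0.38, 2.09], [-1.3, 1.39], [0.25, 2.4], [-1.5, 4.64], [0.08, 2.09], [-2.65, 2.65]. Speed limits (rad/s): [2.22, 2.22, 2.79, 2.79, 3.14, 3.14, 3.14].

## Interface

Orientations are given as [roll, pitch, yaw] about the fixed x, y, z axes, in that order (R = Rz(yaw) Ry(pitch) Rx(roll)).
In Python, from workcell import arm gives the robot as it stands. Calls block until the motion is done:
- arm.goto(position, orientation): joint-space move of the TCP to a pose.
- arm.move_straight(position, orientation=None, max_speed=0.15): straight line of the TCP; orientation=None keeps the orientation; max_speed is the mean speed in m/s.
- arm.move_joints(angles): joint-space move.
- arm.gripper_open() and arm.grasp(squeeze=None): open the fingers fully, or close them until they stop; squeeze is the grip in N (None keeps the last).
- arm.wait(seconds).
- arm.ik(position, orientation): joint angles nearest the present ones, or None.
- arm.get_state(): the state.
- arm.read_camera(name): name is "scene" or "top"; returns the picture (400x640x3 uint8, red, green, blue); there is no depth.
- arm.camera_info(name): a dict with "vfov" (degrees; the focal length in pixels is half the picture's height over the tangent of half this angle, whatever the lens; pixels are square), "cx", "cy" (the principal point, pixels), "world_from_camera" (4x4, takes a point from camera to world coordinates). Camera axes: x right, y down, z forward; pixel columns grow to the right and rows downward; lengths in m; the calibration is good to about 2 mm. A picture is of the moment at which its call begins. camera_info takes no time and is no camera call.
A pose or a line that the arm cannot do raises arm.Unreachable and nothing moves.
- arm.finish_job(): hands the job in; it is judged then, once.
Trained networks look in the newest picture that a camera, given by its name, has taken for a name from the list of things; names that differ only in an ending like _2 or _b are one class to them, and where a whole thing is asked for, a point or a joint stands for the part that bears it (a point fixed in the world has none). Each returns a list of dicts, best first, with "score" (0 to 1); they miss things now and then, are a little off and sometimes report something else, mostly with a low value. They report only what shows in the picture. A call takes as long as a camera call. They do not tell look-alikes from the thing itself.
- arm.spot_in(camera, target): "uv" ([column, row] in pixels, amid what is visible of it).
- arm.regions_of(camera, target): "pixels" (400x640 bool, what is visible of it) and "uv" ([column, row] in pixels, amid what is visible of it).
- arm.place_of(camera, target): "uv" ([column, row] in pixels: a listed point, or the origin of a listed thing).
The state is a dict: "time": time; "joint_positions": joint angles; "qd": joint speeds; "tau": joint torques, N m; "eef_pos": TCP position; "tcp_rot": TCP orientation; "force": force on the tool from outside, world axes, zero at the start; "ft_torque": the same for the moment, N m; "width": finger opening in m; "grip_force": force on a finger pad.
Only numpy, scipy, OpenCV 4.12 (cv2) and the standard library are available. Lean on these libraries where they do the work, as an engineer would, in place of code of your own. Each camera call takes 0.05 s, during which the arm holds its last target. There are 200 camera calls.

## Task

Pack the seasoning tray: stand each of the four containers that are closed with a lid upright in the wooden holder on the tray that fits its shape and size (slim bottle in the small round one, wide jar in the large round one, square tin in the square one, flat tin in the oblong one), right down on the holder's floor. Leave the two look-alikes without a lid, the open bottle and the open tin, standing where they are. Tip nothing over, and set the containers down gently instead of dropping them in.

Things in the scene. Friction and masses are not known exactly. Their poses are not given: they have to be found in the camera images.
- slim_bottle: slim round green glass spice bottle closed with a black lid, upright: 40 mm diameter, 95 mm high over all (the lid, 38 mm diameter, is the top 22 mm). Origin: centre of its underside; z up the bottle. Stands at the start, like all six containers, on a paper mat 2 mm thick. 90 to 180 g.
- wide_jar: wide white ceramic jar closed with a black lid, upright: 58 mm diameter, lid 60 mm diameter and the top 20 mm; 75 mm high over all. Origin: centre of its underside; z up. 150 to 310 g.
- square_tin: square steel tin closed with a black lid, upright: 44 x 44 mm, 85 mm high over all (lid the top 19 mm, same width). Origin: centre of its underside; x and y square to its sides, z up. 100 to 210 g.
- flat_tin: flat oblong steel tin closed with a black lid, upright: 32 mm along its x, 70 mm along its y, 80 mm high over all (lid the top 19 mm, same outline). Origin: centre of its underside; z up. 100 to 210 g.
- open_bottle: look-alike to leave alone: the same 40 mm green glass bottle but without a lid, empty, open at the top, 80 mm high. Origin: centre of its underside; z up.
- open_tin: look-alike to leave alone: the same 44 x 44 mm square steel tin but without a lid, empty, open at the top, 70 mm high. Origin: centre of its underside; z up.
- holder_slim: small round wooden holder, for the slim bottle: round well of 56 mm inner diameter. It is fixed on the wooden tray (245 mm square, walls 18 mm high, four holders in a 2 x 2 pattern, centres 111 mm apart; which holder has which place changes). Origin: centre of its underside, 6 mm above the table; z up; walls 5 mm thick, 28 mm high over the origin; inner floor 4 mm over the origin. 
- holder_wide: large round wooden holder, for the wide jar: round well of 76 mm inner diameter. It is fixed on the wooden tray (245 mm square, walls 18 mm high, four holders in a 2 x 2 pattern, centres 111 mm apart; which holder has which place changes). Origin: centre of its underside, 6 mm above the table; z up; walls 5 mm thick, 28 mm high over the origin; inner floor 4 mm over the origin. 
- holder_square: square wooden holder, for the square tin: inner opening 60 x 60 mm, sides along its x and y. It is fixed on the wooden tray (245 mm square, walls 18 mm high, four holders in a 2 x 2 pattern, centres 111 mm apart; which holder has which place changes). Origin: centre of its underside, 6 mm above the table; z up; walls 5 mm thick, 28 mm high over the origin; inner floor 4 mm over the origin. 
- holder_flat: oblong wooden holder, for the flat tin: inner opening 48 mm along its x, 86 mm along its y. It is fixed on the wooden tray (245 mm square, walls 18 mm high, four holders in a 2 x 2 pattern, centres 111 mm apart; which holder has which place changes). Origin: centre of its underside, 6 mm above the table; z up; walls 5 mm thick, 28 mm high over the origin; inner floor 4 mm over the origin. 
Not all that is in view belongs to the job. What is shaped like the flat_tin but purple is not meant. What is shaped like the wide_jar but yellow is not meant.

How it is judged:
At the end, for the whole second after the job is handed in: Each lidded container stands in its own holder, within 14 mm of its centre, less than 4 mm above its inner floor, upright within 0.1 rad, at rest; the open bottle and open tin are within 30 mm of their start, upright within 0.1 rad, at rest (horizontal distance between slim_bottle and holder_slim below 0.014 m and z of slim_bottle in the frame of holder_slim below 0.008 m and angle between each of slim_bottle, wide_jar, square_tin, flat_tin, open_bottle, open_tin's own z axis and vertical below 0.1 rad and linear speed of each of slim_bottle, wide_jar, square_tin, flat_tin, open_bottle, open_tin below 0.02 m/s and horizontal distance between wide_jar and holder_wide below 0.014 m and z of wide_jar in the frame of holder_wide below 0.008 m and horizontal distance between square_tin and holder_square below 0.014 m and z of square_tin in the frame of holder_square below 0.008 m and horizontal distance between flat_tin and holder_flat below 0.014 m and z of flat_tin in the frame of holder_flat below 0.008 m and distance of each of open_bottle, open_tin from where it was at the start of the episode below 0.03 m); the robot touches nothing.
It fails at once if the slim bottle is dropped or slammed into its holder (faster than 0.6 m/s just above the holder's floor) (horizontal distance between slim_bottle and holder_slim below 0.03 m and z of slim_bottle in the frame of holder_slim below 0.03 m and linear speed of slim_bottle above 0.6 m/s).
It fails at once if the wide jar is dropped or slammed into its holder (faster than 0.6 m/s just above the holder's floor) (horizontal distance between wide_jar and holder_wide below 0.03 m and z of wide_jar in the frame of holder_wide below 0.03 m and linear speed of wide_jar above 0.6 m/s).
It fails at once if the square tin is dropped or slammed into its holder (faster than 0.6 m/s just above the holder's floor) (horizontal distance between square_tin and holder_square below 0.03 m and z of square_tin in the frame of holder_square below 0.03 m and linear speed of square_tin above 0.6 m/s).
It fails at once if the flat tin is dropped or slammed into its holder (faster than 0.6 m/s just above the holder's floor) (horizontal distance between flat_tin and holder_flat below 0.03 m and z of flat_tin in the frame of holder_flat below 0.03 m and linear speed of flat_tin above 0.6 m/s).
It fails at once if one of the six containers is tipped over (more than 40 degrees) (angle between any of slim_bottle, wide_jar, square_tin, flat_tin, open_bottle, open_tin's own z axis and vertical above 0.7 rad).
It also fails if it takes over 102 s, if anything falls off the work surface, if the arm or the gripper's body presses on something with over 40 N, if the wrist force passes 120 N, or if a joint passes its speed limit or range.

## Working session

There is one attempt and no reset: what is moved stays moved. The work goes in short steps, each a Python script; the robot and the scene stay as the last script left them, time stands still between calls to the robot, and variables do not carry over. Pictures are saved under pics/ and viewed, at most 14 in all, crops included, and the job is handed in when it is done.

```bash
mkdir -p pics; cat > h.py <<'E'
from workcell import arm
import numpy as np, cv2
def look(c,n):
    im=arm.read_camera(c); cv2.imwrite('pics/'+n,cv2.cvtColor(im,cv2.COLOR_RGB2BGR)); return im
def ray(c,uv,z):
    I=arm.camera_info(c); f=200/np.tan(np.radians(I['vfov'])/2); T=np.array(I['world_from_camera'])
    uv=np.atleast_2d(np.array(uv,float))
    d=np.c_[(uv[:,0]-I['cx'])/f,(uv[:,1]-I['cy'])/f,np.ones(len(uv))]@T[:3,:3].T
    return T[:3,3]+d*((z-T[2,3])/d[:,2])[:,None]
E
python3 - <<'E'
from h import *
for c in('scene','top'):
    look(c,c+'0.png'); I=arm.camera_info(c); print(c,I['vfov'],I['cx'],I['cy'],np.round(I['world_from_camera'],3).tolist())
    for t in 'slim_bottle wide_jar square_tin flat_tin open_bottle open_tin holder_slim holder_wide holder_square holder_flat'.split():
        print(t,[(np.round(r['uv'],1).tolist(),round(r['score'],2), np.round(ray(c,r['uv'],.01 if 'hold' in t else .002)[0,:2],3).tolist()) for r in arm.place_of(c,t)])
print(arm.get_state()['time'])
E
```

```text
scene 53.2148141695855 318.9867406814087 200.92463690208947 [[-0.284, 0.631, -0.722, 1.176], [0.959, 0.196, -0.207, 0.199], [0.011, -0.751, -0.661, 0.64], [0.0, 0.0, 0.0, 1.0]]
slim_bottle [([312.1, 234.2], 0.74, [0.59, 0.016])]
wide_jar [([365.6, 241.1], 0.87, [0.575, 0.133]), ([373.3, 295.6], 0.56, [0.71, 0.176])]
square_tin [([478.9, 226.8], 0.63, [0.456, 0.371]), ([373.9, 209.7], 0.37, [0.47, 0.132])]
flat_tin [([423.7, 218.0], 0.8, [0.464, 0.248]), ([423.3, 182.3], 0.75, [0.33, 0.234])]
open_bottle [([472.0, 269.0], 0.74, [0.587, 0.356]), ([373.5, 208.5], 0.56, [0.466, 0.13])]
open_tin [([471.9, 269.4], 0.95, [0.588, 0.356])]
holder_slim [([196.2, 205.3], 0.78, [0.587, -0.27])]
holder_wide [([259.4, 191.3], 0.84, [0.496, -0.148])]
holder_square [([237.8, 219.7], 0.65, [0.603, -0.156])]
holder_flat [([220.9, 176.8], 0.93, [0.472, -0.265])]
top 50.21852965056907 318.73306638355837 197.68596547684362 [[0.006, -0.991, 0.135, 0.368], [-1.0, -0.008, -0.011, 0.001], [0.012, -0.135, -0.991, 1.111], [0.0, 0.0, 0.0, 1.0]]
slim_bottle [([308.9, 175.2], 0.53, [0.58, 0.015]), ([415.1, 215.8], 0.3, [0.474, -0.264])]
wide_jar [([259.9, 175.9], 0.81, [0.577, 0.144]), ([248.3, 124.3], 0.77, [0.717, 0.178])]
square_tin []
flat_tin [([219.2, 217.8], 0.81, [0.465, 0.247]), ([220.4, 268.8], 0.7, [0.334, 0.239]), ([261.9, 179.0], 0.22, [0.568, 0.138])]
open_bottle [([262.9, 218.2], 0.69, [0.465, 0.133])]
open_tin [([177.2, 170.3], 0.98, [0.59, 0.362]), ([168.6, 223.8], 0.59, [0.449, 0.377])]
holder_slim [([417.6, 174.8], 0.59, [0.582, -0.271]), ([169.2, 226.0], 0.16, [0.442, 0.372])]
holder_wide []
holder_square [([375.1, 172.9], 0.68, [0.586, -0.159]), ([374.5, 213.3], 0.26, [0.479, -0.157]), ([169.7, 224.5], 0.23, [0.446, 0.371]), ([307.4, 172.0], 0.2, [0.587, 0.019])]
holder_flat [([413.0, 215.9], 0.91, [0.473, -0.257])]
1.1
```

```bash
python3 -c "
import cv2
a=cv2.imread('pics/scene0.png');b=cv2.imread('pics/top0.png')
cv2.imwrite('pics/sc.png',cv2.resize(a[140:350,150:530],None,fx=2.1,fy=2.1,interpolation=2))
cv2.imwrite('pics/tc.png',cv2.resize(b[70:310,130:460],None,fx=2.4,fy=2.4,interpolation=2))"
```

```text
(no output)
```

View pics/sc.png

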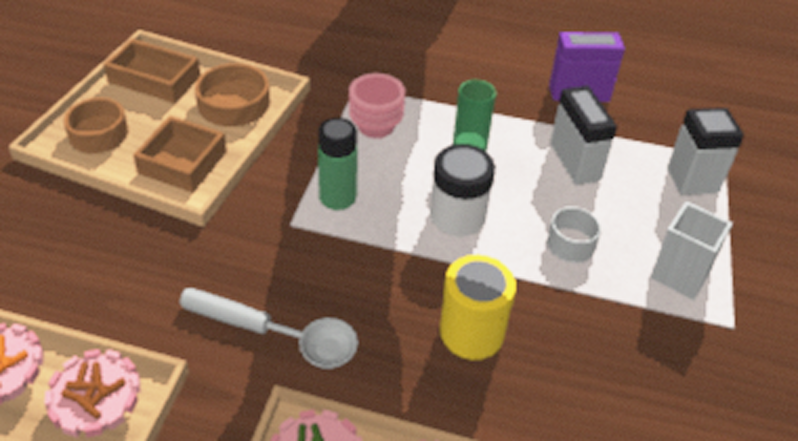

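View pics/tc.png

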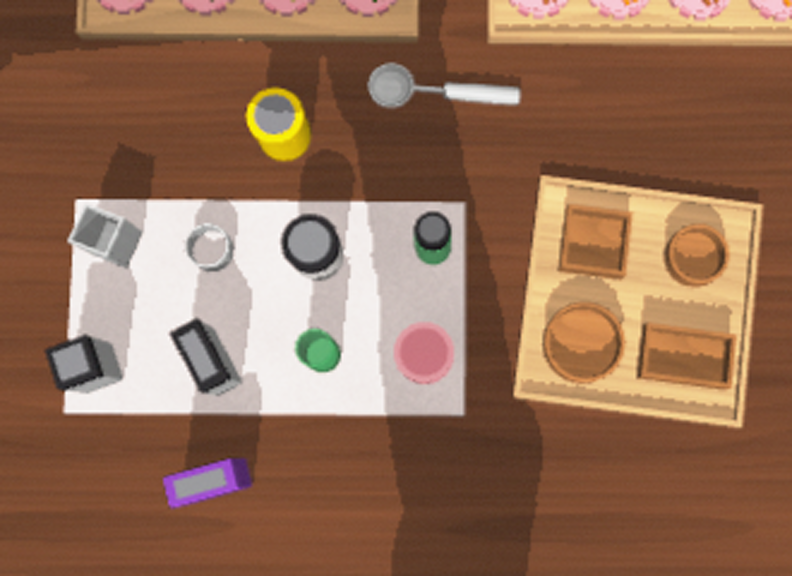

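Top view (full-image px):
- Black-lidded targets are the slim bottle (310,165), wide jar (260,171), square tin (161,221) and flat tin (214,217).
- Look-alikes are the open bottle (263,216), open tin (173,168), yellow jar (245,118) and purple flat box (214,271). There is also a grey ring, a pink bowl and a scoop.
- Holders are square (378,170), slim (420,176), wide (373,212) and flat (416,217).

Next I'll measure the lid tops and the tray.

```bash
cat > m.py <<'E'
from h import *
def top_face(c,im,uv,z,r=16):
    """grey lid inlay enclosed by the black rim -> centre xy, long-axis angle"""
    g=im.max(2).astype(np.uint8); dark=(g<75).astype(np.uint8)
    S=4; x0,y0=int(uv[0])-r*2,int(uv[1])-r*2
    p=cv2.resize(im[max(y0,0):y0+4*r,max(x0,0):x0+4*r].max(2),None,fx=S,fy=S,interpolation=cv2.INTER_CUBIC)
    cs,hi=cv2.findContours((p<85).astype(np.uint8),cv2.RETR_CCOMP,cv2.CHAIN_APPROX_NONE)
    q=np.array(uv)*S-[x0*S,y0*S]; best=None
    for k,h in zip(cs,hi[0]):
        if h[3]>=0 and cv2.pointPolygonTest(k,(float(q[0]),float(q[1])),True)>-8 and cv2.contourArea(k)>60:
            if best is None or cv2.contourArea(k)>cv2.contourArea(best): best=k
    if best is None: return None
    P=((best[:,0,:]+.5)/S-.5+[x0,y0]); w=ray(c,P,z)[:,:2].astype(np.float32)
    m=cv2.moments(w.reshape(-1,1,2)*1000); ctr=np.array([m['m10'],m['m01']])/m['m00']/1000
    b=cv2.boxPoints(cv2.minAreaRect(w*1000)); e=[b[1]-b[0],b[2]-b[1]]; L=max(e,key=np.linalg.norm)
    return ctr,np.degrees(np.arctan2(L[1],L[0]))%180,sorted(np.linalg.norm(x) for x in e)
E
python3 - <<'E'
from m import *
rd=lambda n:cv2.imread('pics/'+n)[:,:,::-1]
T={'top':{'slim':(310,164),'wide':(259.6,171.3),'square':(161,220.5),'flat':(214.2,217.5)}}
s=lambda x,y:(150+x/2.1,140+y/2.1)
T['scene']={'slim':s(338,133),'wide':s(463,163),'square':s(712,122),'flat':s(588,112)}
Z=dict(slim=.097,wide=.077,square=.087,flat=.082)
for c in T:
    im=rd(c+'0.png')
    for n,uv in T[c].items():
        r=top_face(c,im,uv,Z[n]); print(c,n,np.round(ray(c,uv,Z[n])[0,:2],4), None if r is None else (np.round(r[0],4),round(r[1],1),np.round(r[2],1)))
t=lambda x,y:(130+x/2.4,70+y/2.4)
C={'top':[t(541,177),t(763,205),t(743,427),t(515,397)],'scene':[s(12,152),s(143,32),s(308,80),s(205,220)]}
for c in C:
    w=ray(c,C[c],.018)[:,:2]; d=np.diff(np.r_[w,w[:1]],axis=0)
    print(c,'tray',w.mean(0).round(4),np.linalg.norm(d,axis=1).round(3),(np.degrees(np.arctan2(d[:,1],d[:,0]))%90).round(1))
H={'top':dict(square=t(595,240),slim=t(697,254),wide=t(583,342),flat=t(687,354)),'scene':dict(square=s(181,150),slim=s(96,122),wide=s(232,93),flat=s(152,67))}
for c in H:
    for n,uv in H[c].items(): print(c,n,ray(c,uv,.034)[0,:2].round(4))
E
```

```text
top slim [0.5893 0.0111] (array([0.5869, 0.0116]), np.float32(45.0), array([27.3, 27.8], dtype=float32))
top wide [0.5742 0.1352] (array([0.5767, 0.1381]), np.float32(90.5), array([45.2, 45.6], dtype=float32))
top square [0.4502 0.3666] (array([0.4505, 0.371 ]), np.float32(20.6), array([33.1, 33.3], dtype=float32))
top flat [0.4588 0.2411] (array([0.4588, 0.2462]), np.float32(29.7), array([21.5, 53.4], dtype=float32))
scene slim [0.5941 0.0149] None
scene wide [0.5786 0.1374] (array([0.5774, 0.1382]), np.float32(159.4), array([46.4, 48.1], dtype=float32))
scene square [0.4552 0.3688] None
scene flat [0.4703 0.2473] (array([0.4594, 0.2465]), np.float32(29.2), array([23.9, 56.8], dtype=float32))
top tray [ 0.5266 -0.2143] [0.245 0.244 0.245 0.243] [83.2 83.  82.9 83.1]
scene tray [ 0.5357 -0.2058] [0.248 0.237 0.245 0.242] [83.1 82.4 84.2 82.9]
top square [ 0.5888 -0.1633]
top slim [ 0.5745 -0.2727]
top wide [ 0.4787 -0.1492]
top flat [ 0.4668 -0.2593]
scene square [ 0.6017 -0.1572]
scene slim [ 0.588  -0.2657]
scene wide [ 0.4968 -0.1431]
scene flat [ 0.4795 -0.2527]
```

```bash
python3 - <<'E'
from h import *
from scipy.optimize import minimize
def proj(c,P):
    I=arm.camera_info(c); f=200/np.tan(np.radians(I['vfov'])/2); T=np.linalg.inv(I['world_from_camera'])
    q=P@T[:3,:3].T+T[:3,3]; return q[:,:2]/q[:,2:]*f+[I['cx'],I['cy']]
M={}
for c,seed in (('top',(396,190)),('scene',(230,195))):
    im=cv2.imread(f'pics/{c}0.png'); hsv=cv2.cvtColor(im,cv2.COLOR_BGR2HSV)
    m=(im.max(2)>115).astype(np.uint8)  # light wood
    cs,_=cv2.findContours(m,cv2.RETR_EXTERNAL,cv2.CHAIN_APPROX_NONE)
    k=max((k for k in cs if cv2.pointPolygonTest(cv2.convexHull(k),seed,False)>0),key=cv2.contourArea)
    a=np.zeros((400,640),np.uint8); cv2.fillConvexPoly(a,cv2.convexHull(k),1)
    M[c]=cv2.GaussianBlur(a.astype(np.float32),(0,0),1.0); print(c,a.sum(),cv2.boundingRect(k))
def ren(c,p):
    s=.1225; R=np.array([[np.cos(p[2]),-np.sin(p[2])],[np.sin(p[2]),np.cos(p[2])]])
    B=np.array([[x,y] for x in(-s,s) for y in(-s,s)])@R.T+p[:2]
    P=np.r_[np.c_[B,np.zeros(4)],np.c_[B,np.full(4,.018)]]
    a=np.zeros((400,640),np.uint8); h=cv2.convexHull(proj(c,P).astype(np.float32))
    cv2.fillConvexPoly(a,np.round(h*16).astype(np.int32),1,shift=4); return cv2.GaussianBlur(a.astype(np.float32),(0,0),1.0)
for cs in (['top'],['scene'],['top','scene']):
    f=lambda q:sum(((ren(c,q*[1,1,1])-M[c])**2).sum() for c in cs)
    x0=np.array([.53,-.21,np.radians(-7)])
    r=minimize(f,x0,method='Nelder-Mead',options=dict(initial_simplex=np.r_[[x0],x0+np.diag([.01,.01,.05])],xatol=1e-4))
    p=r.x; print(cs,p[:2].round(4),np.degrees(p[2]).round(2),round(r.fun))
u=np.array([np.cos(p[2]),np.sin(p[2])]);v=np.array([-u[1],u[0]])
for n,a,b in(('square',1,1),('slim',1,-1),('wide',-1,1),('flat',-1,-1)): print(n,(p[:2]+.0555*(a*u+b*v)).round(4))
# networks' holder masks: ray of the centroid at mid-height
for c in('top','scene'):
  arm.read_camera(c)
  for n in('square','slim','wide','flat'):
    R=arm.regions_of(c,'holder_'+n)
    if R:
      ys,xs=np.nonzero(R[0]['pixels']); print(c,n,round(R[0]['score'],2),len(xs),ray(c,[(xs.min()+xs.max())/2,(ys.min()+ys.max())/2],.025)[0,:2].round(4))
E
```

```text
top 123334 (283, 0, 357, 400)
scene 142805 (0, 0, 640, 253)
['top'] [ 0.3154 -0.1995] 17.56 113015
['scene'] [ 0.5416 -0.198 ] -6.16 134202
['top', 'scene'] [ 0.5432 -0.2181] -5.31 248027
square [ 0.6036 -0.168 ]
slim [ 0.5933 -0.2785]
wide [ 0.493  -0.1577]
flat [ 0.4828 -0.2682]
top square 0.91 801 [ 0.5906 -0.1623]
top slim 0.68 511 [ 0.5771 -0.2726]
top wide 0.9 875 [ 0.4784 -0.1494]
top flat 0.56 927 [ 0.4676 -0.2583]
scene square 0.7 1054 [ 0.5972 -0.1635]
scene slim 0.74 664 [ 0.5829 -0.2736]
scene wide 0.82 875 [ 0.4882 -0.1501]
scene flat 0.68 878 [ 0.4744 -0.2607]
```

```bash
cat > fit.py <<'E'
from h import *
from scipy.optimize import minimize
def proj(c,P):
    I=arm.camera_info(c); f=200/np.tan(np.radians(I['vfov'])/2); T=np.linalg.inv(I['world_from_camera'])
    q=P@T[:3,:3].T+T[:3,3]; return q[:,:2]/q[:,2:]*f+[I['cx'],I['cy']]
t=np.linspace(0,2*np.pi,40); ci=np.c_[np.cos(t),np.sin(t)]; sq=np.array([[1,1],[1,-1],[-1,-1],[-1,1]])
SH=dict(square=(sq*.035,1,1),slim=(ci*.033,1,-1),wide=(ci*.043,-1,1),flat=(sq*[.029,.048],-1,-1))
M={}
for c in('top','scene'):
  arm.read_camera(c)
  for n in SH:
    R=arm.regions_of(c,'holder_'+n)
    if R:
      k=cv2.findNonZero(R[0]['pixels'].astype(np.uint8)); a=np.zeros((400,640),np.uint8); cv2.fillConvexPoly(a,cv2.convexHull(k),1)
      M[c,n]=cv2.GaussianBlur(a.astype(np.float32),(0,0),1)
def ren(c,n,p):
    s,a,b=SH[n]; R=np.array([[np.cos(p[2]),-np.sin(p[2])],[np.sin(p[2]),np.cos(p[2])]])
    B=(s+.0555*np.array([a,b]))@R.T+p[:2]
    P=np.r_[np.c_[B,np.full(len(B),.006)],np.c_[B,np.full(len(B),.034)]]
    a=np.zeros((400,640),np.uint8); cv2.fillConvexPoly(a,np.round(cv2.convexHull(proj(c,P).astype(np.float32))*16).astype(np.int32),1,shift=4)
    return cv2.GaussianBlur(a.astype(np.float32),(0,0),1)
for cs in (['top'],['scene'],['top','scene']):
    f=lambda q:sum(((ren(*k,q)-M[k])**2).sum() for k in M if k[0] in cs)
    x0=np.array([.527,-.212,np.radians(-7)])
    r=minimize(f,x0,method='Nelder-Mead',options=dict(initial_simplex=np.r_[[x0],x0+np.diag([.01,.01,.05])],xatol=1e-4))
    p=r.x; print(cs,p[:2].round(4),np.degrees(p[2]).round(2),round(r.fun))
    u=np.array([np.cos(p[2]),np.sin(p[2])]);v=np.array([-u[1],u[0]])
    for n in SH: print(n,(p[:2]+.0555*(SH[n][1]*u+SH[n][2]*v)).round(4))
E
python3 fit.py
```

```text
['top'] [ 0.5292 -0.2116] -7.55 46
square [ 0.5915 -0.1638]
slim [ 0.5769 -0.2739]
wide [ 0.4815 -0.1492]
flat [ 0.4669 -0.2593]
['scene'] [ 0.5292 -0.2141] -7.15 81
square [ 0.5911 -0.1659]
slim [ 0.5773 -0.276 ]
wide [ 0.481  -0.1521]
flat [ 0.4672 -0.2622]
['top', 'scene'] [ 0.5295 -0.2124] -7.63 158
square [ 0.5919 -0.1648]
slim [ 0.5771 -0.2748]
wide [ 0.4818 -0.15  ]
flat [ 0.4671 -0.26  ]
```

```bash
cat > job.py <<'E'
from h import *
S=arm.get_state
D=np.radians
OBJ=dict(slim=((.587,.0118),0,.062,(.5771,-.2746),-7.3),wide=((.577,.138),0,.055,(.4815,-.1504),-7.3),
 square=((.4505,.371),20.6,.058,(.5917,-.1647),-7.3),flat=((.459,.2463),29.5,.056,(.467,-.2605),82.7))
ZH=.40
def tz(n): return .002+OBJ[n][2]+arm.grasp_offset
def pose(n,place): 
    p,y,_,q,yq=OBJ[n]; return (q,yq) if place else (p,y)
def O(y): return [np.pi,0,D(y)]
def rep(m): s=S(); print(m,'t',round(s['time'],1),'pos',np.round(s['eef_pos'],4),'w',round(s['width'],4),'grip',round(s['grip_force'],1),'F',np.round(s['force'],1))
def above(n,place,dy=0):
    p,y=pose(n,place); arm.goto([*p,ZH],O(y+dy))
def pick(n,dy=0,sq=45):
    above(n,0,dy); p,_=pose(n,0)
    arm.move_straight([*p,tz(n)],max_speed=.12); arm.grasp(sq); rep(n+' grasped')
    arm.move_straight([*p,ZH],max_speed=.15); rep(n+' lifted')
def place(n,dy=0):
    above(n,1,dy); p,_=pose(n,1); z=tz(n)+.0085
    arm.move_straight([*p,z+.04],max_speed=.15); rep('over'); arm.move_straight([*p,z],max_speed=.04); rep('down')
    arm.gripper_open(); arm.wait(.2); arm.move_straight([*p,ZH],max_speed=.15); rep(n+' placed')
E
python3 - <<'E'
from job import *
print(arm.grasp_offset)
for n in OBJ:
  for k in(0,1):
    p,y=pose(n,k)
    for d in(0,180,-180):
      print(n,k,d,[None if (q:=arm.ik([*p,z],O(y+d))) is None else np.round(q,2).tolist() for z in(ZH,tz(n))] if d!=-180 or 0 else '')
E
```

```text
0.1547
slim 0 0 [[-0.85, 0.28, 0.92, 1.67, -0.23, 1.31, -1.46], [-0.85, 0.55, 0.97, 1.85, -0.53, 1.02, -1.23]]
slim 0 180 [[-0.8, 0.26, 0.84, 1.66, -0.2, 1.31, 1.66], [-0.7, 0.46, 0.75, 1.85, -0.38, 0.98, 1.79]]
slim 0 -180 
slim 1 0 [[-0.4, 0.5, 1.09, 1.54, -0.45, 1.38, -0.97], [-0.12, 0.54, 0.65, 1.71, -0.37, 1.02, -1.04]]
slim 1 180 [[-0.43, 0.53, 1.15, 1.54, -0.49, 1.39, 2.2], [-0.34, 0.69, 1.0, 1.72, -0.64, 1.1, 2.31]]
slim 1 -180 
wide 0 0 [[-0.92, 0.26, 0.74, 1.65, -0.18, 1.31, -1.72], [-0.9, 0.49, 0.75, 1.84, -0.4, 0.97, -1.56]]
wide 0 180 [[-0.78, 0.24, 0.57, 1.64, -0.13, 1.3, 1.37], [-0.71, 0.43, 0.49, 1.83, -0.24, 0.95, 1.46]]
wide 0 -180 
wide 1 0 [[-0.97, 0.01, 1.21, 1.86, -0.01, 1.28, -1.45], [-0.51, 0.31, 0.84, 2.05, -0.3, 0.9, -1.21]]
wide 1 180 [[0.18, 0.04, 0.04, 1.82, -0.0, 1.28, 1.66], [-0.59, 0.34, 0.93, 2.06, -0.35, 0.91, 1.98]]
wide 1 -180 
square 0 0 [[-1.22, 0.21, 0.53, 1.66, -0.11, 1.3, -1.88], [-1.19, 0.41, 0.52, 1.85, -0.25, 0.95, -1.77]]
square 0 180 [[-0.94, 0.2, 0.2, 1.65, -0.04, 1.3, 1.2], [-0.9, 0.37, 0.17, 1.84, -0.07, 0.94, 1.23]]
square 0 -180 
square 1 0 [[-0.66, 0.47, 1.18, 1.6, -0.44, 1.37, -1.13], [-0.39, 0.53, 0.77, 1.78, -0.43, 1.0, -1.16]]
square 1 180 [[-0.59, 0.4, 1.04, 1.6, -0.35, 1.34, 1.94], [-0.35, 0.51, 0.7, 1.78, -0.39, 0.99, 1.95]]
square 1 -180 
flat 0 0 [[-1.11, 0.06, 0.56, 1.81, -0.04, 1.28, -1.59], [-1.06, 0.29, 0.55, 2.01, -0.2, 0.9, -1.46]]
flat 0 180 [[-0.89, 0.07, 0.33, 1.8, -0.02, 1.28, 1.53], [-0.83, 0.27, 0.29, 1.99, -0.1, 0.89, 1.59]]
flat 0 -180 
flat 1 0 [[-0.49, 0.13, 1.01, 1.79, -0.12, 1.28, 0.42], [-0.41, 0.46, 1.02, 1.99, -0.49, 0.96, 0.72]]
flat 1 180 [[-0.66, 0.19, 1.23, 1.79, -0.19, 1.29, -2.65], [-0.53, 0.6, 1.22, 1.99, -0.67, 1.03, -2.26]]
flat 1 -180
```

```bash
python3 - <<'E'
from job import *
pick('slim')
look('scene','s1.png'); look('top','t1.png')
E
python3 -c "
import cv2,numpy as np
a=cv2.imread('pics/s1.png');b=cv2.imread('pics/t1.png')
cv2.imwrite('pics/c1.png',np.vstack([a[60:320,100:500],b[80:300,100:500]]))"
```

```text
slim grasped t 6.9 pos [0.5872 0.0116 0.2191] w 0.0385 grip 44.9 F [-0.1 -0.9  5.3]
slim lifted t 8.3 pos [0.5868 0.0119 0.3991] w 0.0388 grip 45.3 F [ 0.9 -0.3 -1.2]
```

View pics/c1.png

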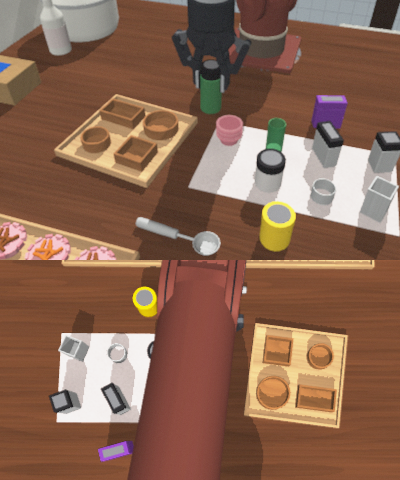

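The slim bottle hangs upright in the gripper at scene px (310,148), and everything else is undisturbed. Placing it next.

```bash
python3 - <<'E'
from job import *
place('slim'); pick('wide'); look('scene','s2.png')
E
python3 -c "
import cv2
a=cv2.imread('pics/s2.png')
cv2.imwrite('pics/c2.png',cv2.resize(a[60:320,120:520],None,fx=1.6,fy=1.6))"
```

```text
over t 10.5 pos [ 0.5775 -0.2749  0.2683] w 0.0387 grip 45.3 F [-0.4  0.3 -2.3]
down t 11.7 pos [ 0.5772 -0.2747  0.2273] w 0.0387 grip 45.3 F [-0.3 -0.  -2.7]
slim placed t 13.7 pos [ 0.577  -0.2744  0.399 ] w 0.0855 grip 0.0 F [0.2 0.2 0.4]
wide grasped t 17.3 pos [0.5772 0.138  0.2123] w 0.0591 grip 47.6 F [-0.6 -0.6  5.9]
wide lifted t 18.7 pos [0.5767 0.1381 0.3991] w 0.0589 grip 48.6 F [-0.2 -0.7 -1.9]
```

View pics/c2.png

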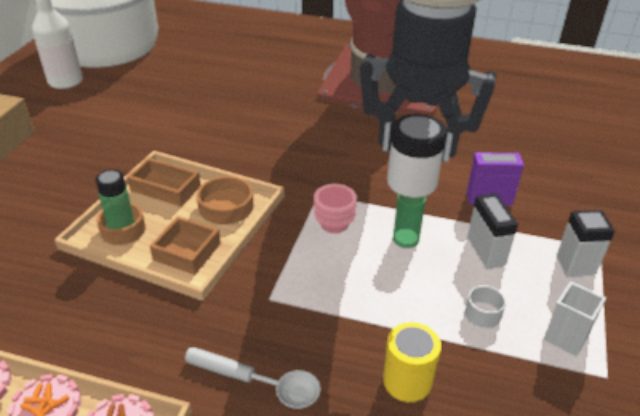

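The slim bottle stands upright in the small round holder (crop 115,205). The jar is gripped by its lid, level, at crop (415,155). Continuing.

```bash
python3 - <<'E'
from job import *
place('wide'); pick('square'); place('square'); pick('flat'); look('scene','s3.png')
E
python3 -c "
import cv2
a=cv2.imread('pics/s3.png')
cv2.imwrite('pics/c3.png',cv2.resize(a[60:320,120:520],None,fx=1.6,fy=1.6))"
```

```text
over t 21.0 pos [ 0.482  -0.1504  0.261 ] w 0.0592 grip 48.6 F [ 0.4  0.2 -1.7]
down t 22.1 pos [ 0.4815 -0.1506  0.2204] w 0.0588 grip 48.9 F [-2.2  0.6  4. ]
wide placed t 24.1 pos [ 0.4813 -0.1503  0.3995] w 0.0854 grip 0.0 F [ 0.6  0.6 -0.4]
square grasped t 28.1 pos [0.4506 0.371  0.215 ] w 0.0434 grip 46.1 F [-0.5 -1.   3.5]
square lifted t 29.5 pos [0.4503 0.3709 0.3991] w 0.0435 grip 45.9 F [-0.5 -0.3 -2.3]
over t 32.6 pos [ 0.5921 -0.165   0.2642] w 0.0438 grip 45.9 F [ 0.6 -0.  -1.7]
down t 33.7 pos [ 0.5918 -0.1648  0.2234] w 0.0433 grip 45.9 F [ 0.6  0.3 -1.1]
square placed t 35.7 pos [ 0.5915 -0.1645  0.3991] w 0.0855 grip 0.0 F [-0.2  0.  -0.6]
flat grasped t 39.6 pos [0.459  0.2463 0.2128] w 0.0311 grip 50.8 F [ 0.5 -0.3 -0.2]
flat lifted t 41.0 pos [0.4587 0.2462 0.3991] w 0.0316 grip 50.8 F [ 0.2 -0.6 -0.9]
```

View pics/c3.png

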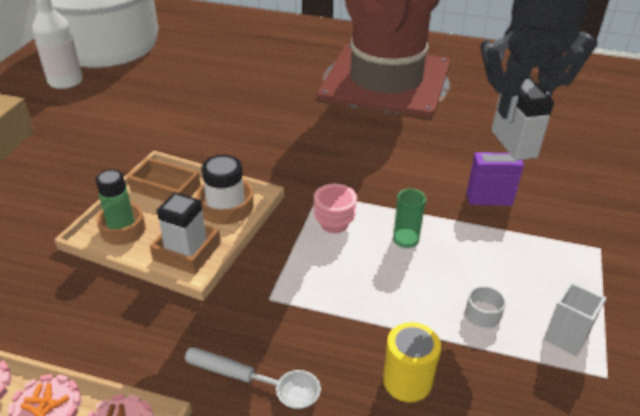

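```bash
python3 - <<'E'
from job import *
above('flat',1); look('scene','s4.png'); rep('')
E
python3 -c "
import cv2
a=cv2.imread('pics/s4.png')
cv2.imwrite('pics/c4.png',cv2.resize(a[40:260,100:320],None,fx=2.7,fy=2.7,interpolation=2))"
```

```text
t 43.2 pos [ 0.4675 -0.2596  0.4   ] w 0.0316 grip 50.8 F [ 0.4  0.7 -1.8]
```

View pics/c4.png

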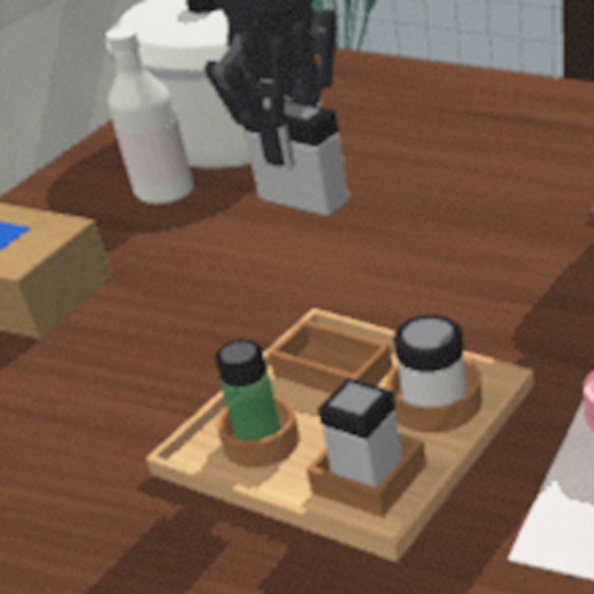

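The flat tin hangs level at crop (300,170), aligned with the empty oblong holder at (330,350). The other three sit in their holders.

```bash
python3 - <<'E'
from job import *
place('flat'); arm.goto([.45,.25,.42],O(0)); a=look('scene','s5.png'); b=look('top','t5.png'); rep('')
cv2.imwrite('pics/c5.png',np.hstack([cv2.resize(x,None,fx=f,fy=f,interpolation=2)[:480,:390] for x,f in((a[120:280,160:290,::-1],3),(b[140:270,340:450,::-1],3.5))]))
E
```

```text
over t 44.5 pos [ 0.4674 -0.2607  0.2621] w 0.0311 grip 50.8 F [ 0.6 -0.6 -1.3]
down t 45.6 pos [ 0.4671 -0.2606  0.2215] w 0.0315 grip 50.8 F [-0.3 -0.  -0.9]
flat placed t 47.8 pos [ 0.4668 -0.2604  0.399 ] w 0.0854 grip 0.0 F [ 0.3 -0.2 -0.4]
 t 50.0 pos [0.4504 0.2494 0.4199] w 0.0854 grip 0.0 F [-0.5 -0.2  0.2]Traceback (most recent call last):
  File "<stdin>", line 3, in <module>
    return _nx.concatenate(arrs, 1, dtype=dtype, casting=casting)
           ~~~~~~~~~~~~~~~^^^^^^^^^^^^^^^^^^^^^^^^^^^^^^^^^^^^^^^
ValueError: all the input array dimensions except for the concatenation axis must match exactly, but along dimension 0, the array at index 0 has size 480 and the array at index 1 has size 455
```

```bash
python3 - <<'E'
import cv2,numpy as np
a=cv2.imread('pics/s5.png');b=cv2.imread('pics/t5.png')
f=lambda x:cv2.resize(x,(390,480),interpolation=2)
cv2.imwrite('pics/c5.png',np.hstack([f(a[120:280,160:290]),f(b[130:278,340:460])]))
E
```

```text
(no output)
```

View pics/c5.png

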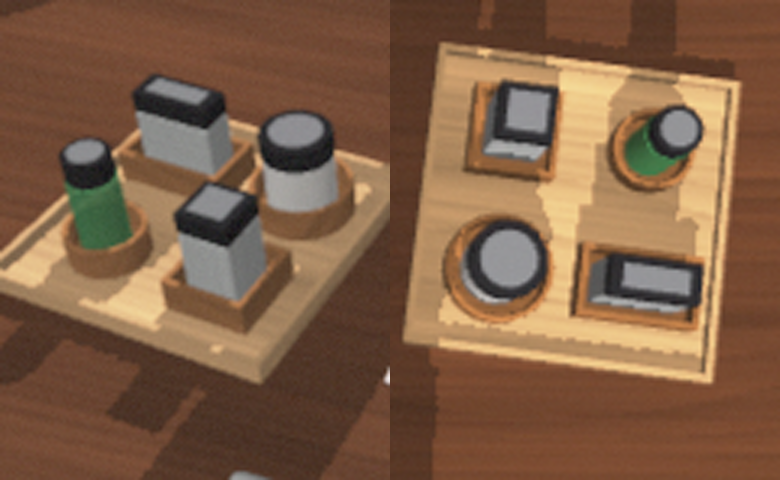

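View pics/s5.png

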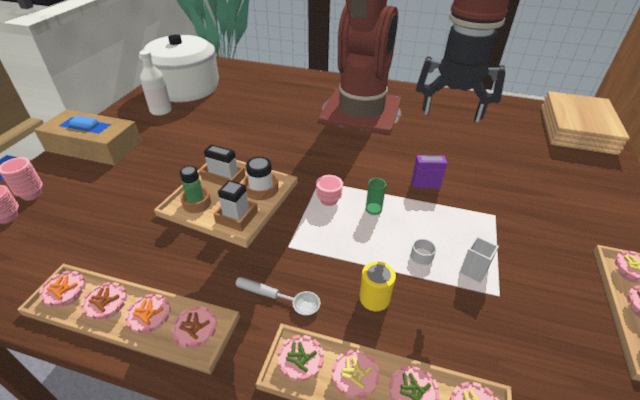

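All four stand in their holders at scene px (190,188), (260,175), (233,203) and (220,163). The open bottle (375,197) and open tin (480,260) haven't moved. One numeric check of lid centre and height, then hand-in.

```bash
python3 - <<'E'
from m import *
from job import OBJ
H=dict(slim=.105,wide=.085,square=.095,flat=.09)
U={'top':dict(slim=(434,170),wide=(378,209.5),square=(382,164),flat=(423,215)),'scene':dict(slim=(189,173),wide=(259,163.5),square=(231.5,188),flat=(220,151))}
ok=True
for c in U:
  im=cv2.imread(f'pics/{c[0]}5.png')[:,:,::-1]
  for n in H:
    r=top_face(c,im,U[c][n],H[n])
    if r is None: print(c,n,None); continue
    e=np.linalg.norm(r[0]-OBJ[n][3]); print(c,n,(r[0]-OBJ[n][3]).round(4)); ok&=bool(e<.010)
print(ok)
if ok: print(arm.finish_job())
E
```

```text
top slim [ 0.0001 -0.0002]
top wide [-0.      0.0001]
top square [0.0003 0.0006]
top flat [-0.0006  0.0016]
scene slim None
scene wide [ 0.0004 -0.0004]
scene square None
scene flat None
True
the job is handed in; nothing more can be done
None
```

All four lidded containers stand upright in their matching holders; lid centres measured within about 2 mm of where I aimed. The open bottle and open tin were left alone, and the job was handed in at about 50 s, though no verdict was returned.

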